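Lock a blocking die in its chase with the self-ejecting spline key

ROBOT

A 6-joint arm with a two-finger parallel gripper is mounted at the origin on the work surface; the furniture and walls round the work are solid. World frame = base frame: x ahead of the robot, y to its left, z up, the work surface at z = 0. Lengths are in m, angles in rad, forces in N, time in s.
With the tool pointing down it reaches from about 0.275 to 0.825 m from the base axis. Payload 4.9 kg.
Tool frame: the origin (TCP) lies midway between the tips of the shut fingers; the grasp point (between the pads) lies 19 mm behind it (bot.grip_depth is the distance from the TCP to the grasp point, in m); z points along the fingers, y is the line along which they close (so a half turn about z gives the same grasp; the last joint's range is limited). The gripper opens to 85 mm and grips with 20 to 120 N. Pads are 22 mm wide; open, the fingers measure 114 mm over their backs; the gripper's body (76 mm by 85 mm) begins 54 mm behind the grasp point. The pads swing forward as they close: fully open they stand 13 mm farther back than shut.
Start: joints at [1.089, 0.326, -0.193, 1.052, 0, 1.437], TCP at [0.187, 0.517, 0.231] pointing down, gripper open.
Joint ranges: [-2.65, 2.65], [-0.97, 1.79], [-1.3, 1.35], [-1.93, 2.1], [-1.47, 1.37], [-3.14, 3.14]. Speed limits (rad/s): [2.57, 2.57, 3.14, 3.14, 3.14, 3.14].

INTERFACE

Orientations are given as a unit quaternion [w, x, y, z].
In Python, from cell import bot gives the robot as it stands. Calls block until the motion is done:
- bot.move_pose(position, orientation): joint-space move of the TCP to a pose.
- bot.move_linear(position, speed=0.15, rotation=None, until_force=None): straight line of the TCP; rotation=None keeps the orientation; speed is the mean speed in m/s. With until_force (N) it stops when the force on the tool has changed by that much, and returns True; else False.
- bot.goto_joints(angles): joint-space move.
- bot.set_gripper(opening, grasp_force=None): opening from 0.0 (shut) to 1.0 (fully open); grasp_force is the grip in N (None keeps the last); returns when the fingers have stopped.
- bot.wait(seconds).
- bot.solve_ik(position, orientation): joint angles nearest the present ones, or None.
- bot.camera(name): name is "scene" or "top"; returns the picture (384x512x3 uint8, red, green, blue); there is no depth.
- bot.calibration(name): a dict with "mtx" (3x3 intrinsics, pixels), "extrinsics" (4x4, takes a point from world to camera coordinates). Camera axes: x right, y down, z forward; pixel columns grow to the right and rows downward; lengths in m; the calibration is good to about 2 mm. A picture is of the moment at which its call begins. calibration takes no time and is no camera call.
A pose or a line that the arm cannot do raises bot.PlanningError and nothing moves.
- bot.close_job(): hands the job in; it is judged then, once.
Trained networks look in the newest picture that a camera, given by its name, has taken for a name from the list of things; names that differ only in an ending like _2 or _b are one class to them, and where a whole thing is asked for, a point or a joint stands for the part that bears it (a point fixed in the world has none). Each returns a list of dicts, best first, with "confidence" (0 to 1); they miss things now and then, are a little off and sometimes report something else, mostly with a low value. They report only what shows in the picture. A call takes as long as a camera call. They do not tell look-alikes from the thing itself.
- bot.search_frame(camera, thing): "bbox" ([left, top, width, height] in pixels, round what is visible of it).
Readings, each from a call of its own:
- bot.read_clock(): time.
- bot.read_joint_positions(): joint angles.
- bot.read_joint_vel(): joint speeds.
- bot.read_joint_efforts(): joint torques, N m.
- bot.read_position(): TCP position.
- bot.read_tool_rot(): TCP orientation.
- bot.read_ft_force(): force on the tool from outside, world axes, zero at the start.
- bot.read_moment(): the same for the moment, N m.
- bot.read_gripper_width(): opening from 0.0 (shut) to 1.0 (fully open).
- bot.read_finger_force(): force on a finger pad.
Only numpy, scipy, OpenCV 4.12 (cv2) and the standard library are available. Lean on these libraries where they do the work, as an engineer would, in place of code of your own. Each camera call takes 0.05 s, during which the arm holds its last target. There are 200 camera calls.

TASK

Put the mounted brass die flat and square, face up, into the pocket of the green die chase and let go of it; then take the red T-handled key from its wooden block, turn it until its splines mesh with the brass socket, push it fully home against the ejector spring and, still pushing, turn it clockwise (seen from above) as far as it goes, so that the jaw clamps the die. Finish holding the key just so, pressed home and turned: if you let go, the spring throws it out. Leave the loupe, the jar and the lead weight where they are.

Things in the scene. Friction and masses are not known exactly. Their poses are not given: they have to be found in the camera images.
- die_center (a point): mounted blocking die: brass plate with raised frame and rosette on a brown wooden block, loose on the table at first. 50 mm (its x) by 80 mm (its y) by 24.5 mm high, 0.2 kg, the same when turned half round. The wood is 22 mm high, foot edges chamfered, the plate set in 2.5 mm from its sides. This point is its centre, 12.5 mm above the underside; z up out of the face
- pocket (a point): centre of the clamped die's underside, on the green bed of the chase, 10 mm above the table. Axes of the chase (fixed to the table): y along its length from the key socket (axis at x 0, y -124 mm) to the end stop, z up. End stop: face at y +40 mm, 10 mm high above the bed. Two side rails, 8 mm high, 11 mm thick, inner faces at x +-26.5 mm: 1.5 mm play on each side of the die
- chase: the chase: green bed 112 x 218 x 10 mm with steel stop and rails, fixed to the table. Origin on the table under its middle, 58 mm before pocket along their common y
- jaw_face (a point): middle of the face of the steel sliding jaw (50 mm wide, 14 mm high above the bed) that closes the pocket's other end. With the cam at q rad it stands at y = -(46.3 - 6 q) mm from pocket, so the die has 6.3 - 6 q mm of play along y. The cam drives it, with a spring between: it meets a die that lies against the stop at about q = 1.05 and then presses harder up to the cam's end
- cam (a joint): angle of the brass cam with the key socket, rad: 0 = jaw fully open, grows as it turns clockwise seen from above, solid end at 1.4 (die clamped). It starts between 0 and 0.6 and stays where it is left; takes about 0.1 to 0.2 N m to turn
- cam_mouth (a point): centre of the mouth of the brass key socket, in its flat top face 38 mm above the table; turns with the cam, z up. Face 35 mm across, in a green round housing 53 mm across, 36 mm high. Bore of 14.6 mm with six radial slots, 6 mm wide, mouths chamfered, at every 60 degrees, one along this frame's x. A key is home when its collar lies on this face, its tip 17 mm below it
- ejector (a joint): how far the spring ejector pin in the bottom of the socket is pressed down, m: 0 = free, its top 11 mm below the socket's mouth; 0.006 when the key is home. Pushes back with about 4 N at first and 8.5 N at home, enough to throw the key out when it is let go
- key_grip (a point): centre of the red T-handle of the key, to be gripped from above across its 14 mm width: a bar 66 mm long (its x), 14 mm wide (its y), 17 mm high, z up, 58.5 mm above the key's tip. Under it a 13 mm stem, 29 mm long, then a 30 mm round collar 4 mm thick, then the splined end. 0.14 kg. At first it stands upright in its block
- key_tip (a point): centre of the lower end of the key, axes as its handle: a round tapered nose (12.6 mm across, 5 mm long), above it six splines 12 mm long, 4 mm wide, 22 mm across their tops, at every 60 degrees, two of them in line with the T-handle (along x); in the slots the key has about 0.1 rad of play either way. The collar's underside is 17 mm above this point
- stand_hole (a point): mouth of the hole in the top of the beech key block (66 x 90 x 34 mm, fixed to the table) in which the key stands, its collar lying on the block's top 34 mm above the table; the hole is 24 mm across, 26 mm deep
- loupe: black stand loupe, 43 mm across, 38 mm high; leave it where it is. Origin at the centre of its underside
- jar: small white jar with a black lid, 49 mm across, 60 mm high; leave it where it is. Origin at the centre of its underside
- lead_weight: grey cloth-covered lead weight, 100 x 46 x 27 mm; leave it where it is. Origin at the centre of its underside
Mind the look-alikes: they are no part of the job. There is more than one size of the part that bears key_grip; the job needs the largest.

How it is judged:
On the way, in this order (a step that is already met when the one before it is completed fails the run):
1. the die lies flat and square in the pocket of the chase and has been let go (horizontal distance between die_center and pocket below 0.0075 m and z of die_center in the frame of pocket below 0.014 m and angle between die_center's own z axis and vertical below 0.05 rad and angle between the y axis of die_center and the y axis of pocket, either way round below 0.09 rad and contact force between the fingers and die below 0.3 N and linear speed of die below 0.02 m/s), for 0.2 s.
2. the key is fully home and held down against the ejector spring before the cam is turned to the clamped end (z of key_tip in the frame of cam_mouth below -0.0152 m and horizontal distance between key_tip and cam_mouth below 0.003 m and angle between key_tip's own z axis and vertical below 0.08 rad and value of joint ejector above 0.0042 m and value of joint cam below 1.1 rad), for 0.1 s.
At the end, for the whole second after the job is handed in: Die in the pocket, level and square (0.05, 0.06 rad), within 2.5 mm of its place, jaw pressing it (over 3 N), fingers off it; cam past 1.25 rad; key upright in the socket, tip 15.2 mm or more below the mouth (17 = home), ejector pressed 4.2 mm or more; gripper holding the key (horizontal distance between die_center and pocket below 0.0025 m and z of die_center in the frame of pocket below 0.014 m and angle between die_center's own z axis and vertical below 0.05 rad and angle between the y axis of die_center and the y axis of pocket, either way round below 0.06 rad and contact force between die and jaw above 3 N and z of key_tip in the frame of cam_mouth below -0.0152 m and horizontal distance between key_tip and cam_mouth below 0.003 m and angle between key_tip's own z axis and vertical below 0.08 rad and value of joint ejector above 0.0042 m and value of joint cam above 1.25 rad and contact force between the fingers and key above 2 N and contact force between the fingers and die below 0.3 N); the arm keeps its last pose, push and grip.
It fails at once if the loupe, the jar or the lead weight is shifted by more than 25 mm (distance of any of loupe, jar, lead_weight from where it was at the start of the episode above 0.025 m).
It also fails if it takes over 61 s, if anything falls off the work surface, if the arm or the gripper's body presses on something with over 40 N, if the wrist force passes 120 N, or if a joint passes its speed limit or range.

## Working session

There is one attempt and no reset: what is moved stays moved. The work goes in short steps, each a Python script; the robot and the scene stay as the last script left them, time stands still between calls to the robot, and variables do not carry over. Pictures are saved under pics/ and viewed, at most 10 in all, crops included, and the job is handed in when it is done.

```bash
mkdir -p pics; ls
python3 - <<'E'
from cell import bot
import cv2,numpy as np
for n in ("top","scene"):
    im=bot.camera(n); cv2.imwrite(f"pics/{n}0.png",cv2.cvtColor(im,cv2.COLOR_RGB2BGR))
    c=bot.calibration(n); print(n,np.round(c["mtx"],1).tolist(),np.round(c["extrinsics"],4).tolist())
    for t in ("die_center","chase","cam_mouth","key_grip","stand_hole","loupe","jar","lead_weight","jaw_face"):
        print(t,[(np.round(d["bbox"]).tolist(),round(d["confidence"],2)) for d in bot.search_frame(n,t)])
print(bot.read_clock(),bot.read_tool_rot())
E
```

```text
pics
top [[420.8, 0.0, 247.9], [0.0, 420.8, 193.9], [0.0, 0.0, 1.0]] [[-0.0139, -0.9998, -0.0112, 0.0229], [-0.9916, 0.0153, -0.1281, 0.603], [0.1283, 0.0093, -0.9917, 1.1431], [0.0, 0.0, 0.0, 1.0]]
die_center [([142.0, 206.0, 33.0, 26.0], 0.86), ([289.0, 136.0, 14.0, 18.0], 0.46)]
chase [([204.0, 199.0, 82.0, 53.0], 0.75), ([261.0, 229.0, 13.0, 7.0], 0.17)]
cam_mouth []
key_grip [([339.0, 187.0, 9.0, 20.0], 0.6), ([347.0, 227.0, 20.0, 15.0], 0.55)]
stand_hole [([338.0, 222.0, 38.0, 33.0], 0.68)]
loupe [([288.0, 136.0, 13.0, 15.0], 0.61)]
jar [([207.0, 128.0, 20.0, 22.0], 0.77)]
lead_weight [([315.0, 144.0, 33.0, 30.0], 0.69), ([346.0, 225.0, 20.0, 18.0], 0.64)]
jaw_face [([240.0, 216.0, 12.0, 16.0], 0.7)]
scene [[391.3, 0.0, 264.8], [0.0, 391.3, 193.3], [0.0, 0.0, 1.0]] [[0.8233, -0.5672, -0.0218, -0.4604], [-0.2734, -0.3626, -0.891, 0.2224], [0.4975, 0.7395, -0.4536, 0.7013], [0.0, 0.0, 0.0, 1.0]]
die_center [([197.0, 179.0, 20.0, 12.0], 0.87)]
chase [([217.0, 196.0, 66.0, 53.0], 0.68)]
cam_mouth []
key_grip [([303.0, 256.0, 32.0, 32.0], 0.94), ([339.0, 243.0, 11.0, 29.0], 0.6), ([254.0, 288.0, 26.0, 27.0], 0.6)]
stand_hole [([292.0, 269.0, 57.0, 54.0], 0.68)]
loupe [([352.0, 202.0, 14.0, 21.0], 0.87)]
jar [([298.0, 163.0, 16.0, 26.0], 0.62)]
lead_weight [([366.0, 222.0, 28.0, 38.0], 0.64), ([251.0, 217.0, 14.0, 6.0], 0.33)]
jaw_face [([236.0, 214.0, 23.0, 9.0], 0.54)]
1.0 [-1.22232490e-05  1.73015921e-01  9.84919028e-01 -6.06951838e-06]
```

Run:
```python
import cv2,numpy as np
t=cv2.imread("pics/top0.png"); s=cv2.imread("pics/scene0.png")
cv2.imwrite("pics/t1.png",cv2.resize(t[120:270,130:390],(780,450),interpolation=cv2.INTER_CUBIC))
cv2.imwrite("pics/s1.png",cv2.resize(s[150:330,180:410],(766,600),interpolation=cv2.INTER_CUBIC))
```

```text
(no output)
```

View pics/t1.png

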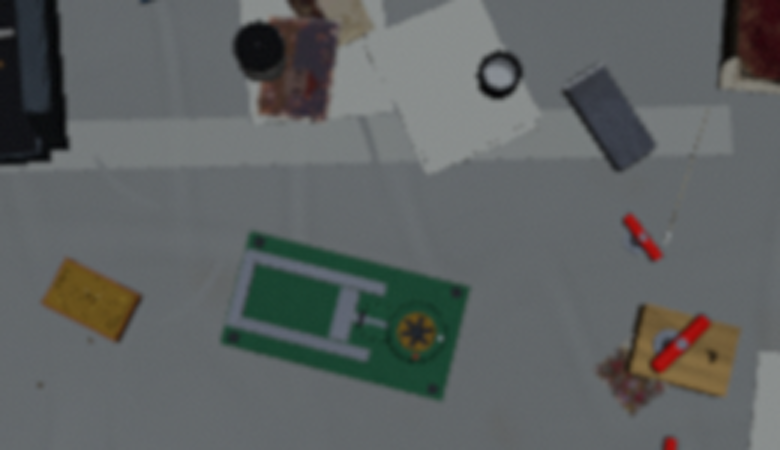

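View pics/s1.png

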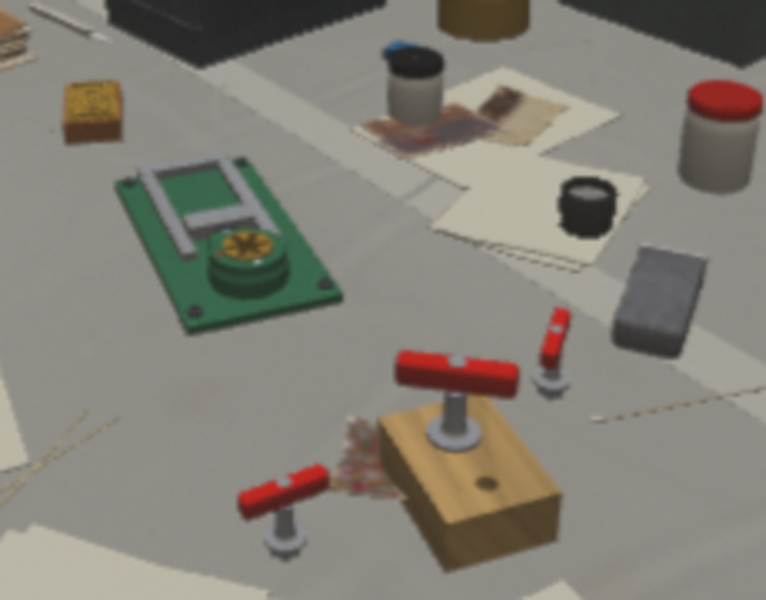

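```bash
cat > h.py <<'E'
from cell import bot
import cv2,numpy as np
from scipy.spatial.transform import Rotation as R
S=0.0005
def warp(im,z,x0,x1,y0,y1,name="top"):
    "metric picture of plane z: col=(x-x0)/S, row=(y-y0)/S"
    c=bot.calibration(name);P=c["mtx"]@c["extrinsics"][:3]
    H=np.column_stack([P[:,0],P[:,1],P[:,2]*z+P[:,3]])@np.array([[S,0,x0],[0,S,y0],[0,0,1]])
    return cv2.warpPerspective(im,np.linalg.inv(H),(int((x1-x0)/S),int((y1-y0)/S)),flags=cv2.INTER_CUBIC)if 0 else cv2.warpPerspective(im,H,(int((x1-x0)/S),int((y1-y0)/S)),flags=cv2.INTER_CUBIC|cv2.WARP_INVERSE_MAP)
def pix2w(uv,z,name="top"):
    c=bot.calibration(name);E=c["extrinsics"];o=-E[:3,:3].T@E[:3,3]
    d=E[:3,:3].T@np.linalg.solve(c["mtx"],[uv[0],uv[1],1.]);return o+d*(z-o[2])/d[2]
def w2pix(p,name="top"):
    c=bot.calibration(name);q=c["mtx"]@(c["extrinsics"]@np.r_[p,1])[:3];return q[:2]/q[2]
def rects(mask,x0,y0,amin):
    "blobs as (centre xy, long, short, yaw of long axis)"
    out=[]
    for c in cv2.findContours(mask.astype(np.uint8),cv2.RETR_EXTERNAL,cv2.CHAIN_APPROX_NONE)[0]:
        if cv2.contourArea(c)*S*S<amin: continue
        (cx,cy),(w,h),a=cv2.minAreaRect(c)
        if w<h: w,h,a=h,w,a+90
        out.append((np.round([x0+cx*S,y0+cy*S],4),round(w*S,4),round(h*S,4),round(np.radians((a+90)%180-90),3)))
    return out
def quat(yaw):
    "tool down, tool y (closing line) at world yaw+90deg; tool x along yaw"
    q=(R.from_euler('z',yaw)*R.from_euler('x',np.pi)).as_quat();return [q[3],q[0],q[1],q[2]]
E
python3 - <<'E'
from h import *
im=cv2.cvtColor(cv2.imread("pics/top0.png"),cv2.COLOR_BGR2RGB)
def hsv(w): 
    h=cv2.cvtColor(w,cv2.COLOR_RGB2HSV).astype(int);return h[...,0],h[...,1],h[...,2]
def ch(uv0,uv1,z):
    p=np.array([pix2w(uv,z)[:2] for uv in (uv0,uv1)]);return p
for nm,z,box in (("die",.0245,(130,195,185,245)),("chase",.010,(195,190,295,262)),("key",.084,(330,215,380,250)),("small",.04,(325,182,355,212))):
    p=np.array([pix2w(u,z)[:2] for u in ((box[0],box[1]),(box[2],box[3]),(box[0],box[3]),(box[2],box[1]))])
    x0,y0=p.min(0);x1,y1=p.max(0);w=warp(im,z,x0,x1,y0,y1);h,s,v=hsv(w)
    if nm=="die": m=(h>5)&(h<35)&(s>110)
    elif nm=="chase": m=(h>55)&(h<95)&(s>90)
    else: m=((h<8)|(h>172))&(s>150)
    print(nm,rects(m,x0,y0,2e-4))
    if nm=="chase":
        w=warp(im,.038,x0,x1,y0,y1);h,s,v=hsv(w);print("brass",rects((h>8)&(h<32)&(s>110)&(v>60),x0,y0,2e-4))
        w2=warp(im,.018,x0,x1,y0,y1)
        cv2.imwrite("pics/ch.png",cv2.cvtColor(np.hstack([w2,w]),cv2.COLOR_RGB2BGR)[:600]);print(w.shape,x0,y0)
E
```

```text
die [(array([0.5361, 0.2636]), 0.0807, 0.0482, np.float64(1.09))]
chase [(array([0.5329, 0.0757]), 0.083, 0.0506, np.float64(1.301)), (array([0.5187, 0.0249]), 0.2152, 0.1095, np.float64(1.305))]
brass [(array([ 0.5043, -0.0385]), 0.0346, 0.0237, np.float64(-0.89))]
(576, 418, 3) 0.41156413653183227 -0.12141995804131331
key [(array([ 0.4731, -0.2604]), 0.031, 0.0148, np.float64(-0.835)), (array([ 0.4974, -0.2872]), 0.0285, 0.0146, np.float64(-0.818))]
small []
```

Run:
```python
from h import *
im=cv2.cvtColor(cv2.imread("pics/top0.png"),cv2.COLOR_BGR2RGB)
def crop(c,z,r,n=390):
    w=warp(im,z,c[0]-r,c[0]+r,c[1]-r,c[1]+r);w=cv2.resize(w,(n,n),interpolation=cv2.INTER_CUBIC)
    k=n/(2*r)
    return cv2.convertScaleAbs(w,alpha=1.4),k
a,k=crop((.502,-.0388),.038,.024)
a0=a.copy()
b,k=crop((.5361,.2636),.0245,.05)
u=np.array([.0,0])
def rect(img,k,c,l,w,yaw,col):
    cv2.polylines(img,[np.int32(cv2.boxPoints(((195+c[0]*k,195+c[1]*k),(l*k,w*k),np.degrees(yaw))))],True,col,1)
rect(b,k,(0,0),.075,.045,1.09,(255,255,255))
cv2.line(a,(195,185),(195,205),(255,0,0),1);cv2.line(a,(185,195),(205,195),(255,0,0),1)
cv2.imwrite("pics/c2.png",cv2.cvtColor(np.hstack([a,b]),cv2.COLOR_RGB2BGR))
# chase at rail-top height, with predicted rails/jaw overlay
o=np.array([.5187,.0249]);yaw=1.304;d=np.array([np.cos(yaw),np.sin(yaw)]);pk=o+.058*d
w=warp(im,.018,o[0]-.08,o[0]+.08,o[1]-.12,o[1]+.12);w=cv2.resize(w,None,fx=1.25,fy=1.25,interpolation=cv2.INTER_CUBIC);w=cv2.convertScaleAbs(w,alpha=1.4)
x=np.array([d[1],-d[0]])
def P(px,py): p=pk+px*x+py*d-(o-[.08,.12]);return tuple(int(t) for t in p*2500)
for s in(-1,1): cv2.line(w,P(s*.0265,-.04),P(s*.0265,.04),(255,0,0),1)
cv2.line(w,P(-.03,.04),P(.03,.04),(255,0,0),1);cv2.line(w,P(-.03,-.0463),P(.03,-.0463),(255,255,0),1);cv2.line(w,P(-.03,-.0427),P(.03,-.0427),(255,255,0),1)
cv2.imwrite("pics/c3.png",cv2.cvtColor(w,cv2.COLOR_RGB2BGR));print(pk)
```

```text
[0.53399126 0.08084799]
```

View pics/c2.png

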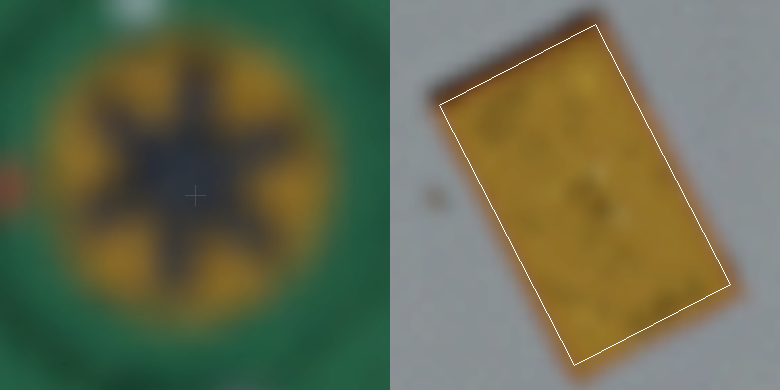

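View pics/c3.png

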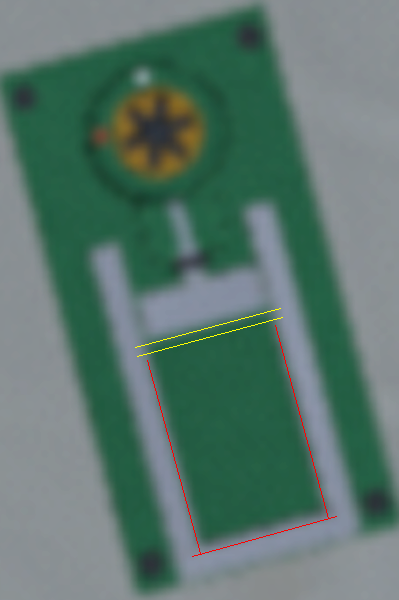

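```bash
cat >> h.py <<'E'
def pick_yaw(p,yaw,other=None):
    "tool-yaw option (mod pi) with smallest |j6| over the given turn"
    best=None
    for k in(-1,0,1,2):
        ys=[yaw+k*np.pi]+([other+k*np.pi] if other is not None else [])
        js=[bot.solve_ik(p,quat(y)) for y in ys]
        if any(j is None for j in js): continue
        c=max(abs(j[5]) for j in js)
        if best is None or c<best[0]: best=(c,ys[0])
    return best
E
python3 - <<'E'
from h import *
im=cv2.cvtColor(cv2.imread("pics/top0.png"),cv2.COLOR_BGR2RGB)
c=np.array([.5014,-.0404]);w=warp(im,.038,c[0]-.02,c[0]+.02,c[1]-.02,c[1]+.02).astype(float)
r,g,b=w[...,0],w[...,1],w[...,2]
for dx in((0,0),(1,0),(0,1),(-1,0),(0,-1)):
    f=0
    for rad in np.arange(.009,.0121,.0005):
        t=np.radians(np.arange(0,360,2));x=np.float32((.02+dx[0]*.0005+rad*np.cos(t))/S);y=np.float32((.02+dx[1]*.0005+rad*np.sin(t))/S)
        v=cv2.remap((r-b).astype(np.float32),x[None],y[None],cv2.INTER_LINEAR)[0];f+=np.sum(-v*np.exp(-6j*t))
    print("slot yaw",np.degrees(-np.angle(f)/6)%60,abs(f))
p=[.5363,.2638,.1];cy=1.303
print(pick_yaw(p,1.09),pick_yaw([.534,.0795,.1],cy))
y=pick_yaw(p,1.09)[1]
bot.set_gripper(.85,60)
bot.move_pose(p,quat(y)); bot.move_linear([p[0],p[1],.009],.12,until_force=8)
print(bot.read_position(),bot.read_clock())
bot.set_gripper(0,60);print(bot.read_gripper_width(),bot.read_finger_force())
bot.move_linear([p[0],p[1],.08],.15)
print(bot.read_gripper_width(),bot.read_clock(),bot.read_joint_positions())
E
```

```text
slot yaw 37.9845628811556 10264.274678469676
slot yaw 37.93068363670583 9049.86463481797
slot yaw 37.91061317939449 9075.218719818327
slot yaw 38.031020273144385 10943.510138352898
slot yaw 38.04742000012716 11012.601280130892
(np.float64(0.7563208159116406), 4.231592653589793) (np.float64(1.2919601589042045), 4.444592653589793)
[0.5368818  0.26410577 0.00964229] 4.0917
0.5637463173917664 62.61098574846983
0.5624414270532987 5.0583 [ 3.33679860e-01  5.48509669e-01 -2.62091438e-01  7.61176551e-01
 -1.23082383e-05 -7.56338604e-01]
```

Run:
```python
from h import *
d=np.array([np.cos(1.303),np.sin(1.303)]);t=np.array([.534,.0793])-.0025*d
y=1.303+np.pi
bot.move_pose([*t,.07],quat(y))
bot.move_linear([*t,.034],.12)
s=bot.camera("scene")
hit=bot.move_linear([*t,.0185],.04,until_force=8)
p=bot.read_position();print(hit,p,t,bot.read_ft_force(),bot.read_clock())
a=cv2.resize(s[170:270,190:310],(480,400),interpolation=cv2.INTER_CUBIC)
b=cv2.resize(bot.camera("scene")[170:250,200:264],(320,400),interpolation=cv2.INTER_CUBIC)
cv2.imwrite("pics/p1.png",cv2.cvtColor(np.hstack([a,b]),cv2.COLOR_RGB2BGR))
```

```text
True [0.53346638 0.07650617 0.02500432] [0.53333848 0.07688911] [ 0.08620262  0.57343781 -2.37091683] 6.6417
```

View pics/p1.png

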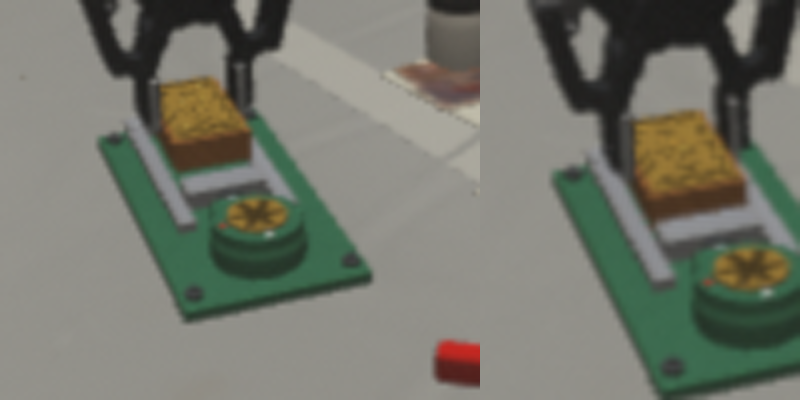

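Run:
```python
from h import *
d=np.array([np.cos(1.303),np.sin(1.303)]);x=np.array([d[1],-d[0]]);t=np.array([.53335,.0768])
for ox,oy in((0,0),(.0012,0),(-.0012,0),(0,.002),(0,-.002),(.002,0),(-.002,0)):
    q=t+ox*x+oy*d;z=bot.read_position()[2]
    bot.move_linear([*q,z+.001],.05)
    f0=bot.read_ft_force();hit=bot.move_linear([*q,.0185],.04,until_force=14);p=bot.read_position()
    print(ox,oy,hit,p[2],np.round(bot.read_ft_force()-f0,1),np.round(bot.read_moment(),2))
    if p[2]<.0208: break
print(bot.read_clock())
```

```text
0 0 True 0.02033508332572194 [-1.2  0.9 10.6] [-0.15  0.27  0.05]
7.1833
```

Run:
```python
from h import *
t=np.array([.53335,.0768])
bot.set_gripper(.85);p=bot.read_position()
bot.move_linear([p[0],p[1],.11],.2)
# go above the key
kp=[.4848,-.2733,.15];ky=-.834
print(pick_yaw(kp,ky))
bot.move_pose([.45,-.15,.2],quat(pick_yaw(kp,ky)[1]))
im=bot.camera("top");s=bot.camera("scene")
cv2.imwrite("pics/top2.png",cv2.cvtColor(im,cv2.COLOR_RGB2BGR))
o=np.array([.525,.05])
w=warp(im,.0345,o[0]-.06,o[0]+.06,o[1]-.1,o[1]+.1);w=cv2.resize(w,(324,540),interpolation=cv2.INTER_CUBIC)
b=cv2.resize(s[170:270,200:288],(475,540),interpolation=cv2.INTER_CUBIC)
cv2.imwrite("pics/p2.png",cv2.cvtColor(np.hstack([w,b]),cv2.COLOR_RGB2BGR))
w=warp(im,.0345,.46,.6,.01,.15);h=cv2.cvtColor(w,cv2.COLOR_RGB2HSV).astype(int)
print(rects((h[...,0]>5)&(h[...,0]<35)&(h[...,1]>110),.46,.01,2e-4),bot.read_clock())
```

```text
(np.float64(0.18803391921291635), -3.975592653589793)
[(array([0.5327, 0.0768]), 0.079, 0.0483, np.float64(1.304))] 9.7167
```

View pics/p2.png

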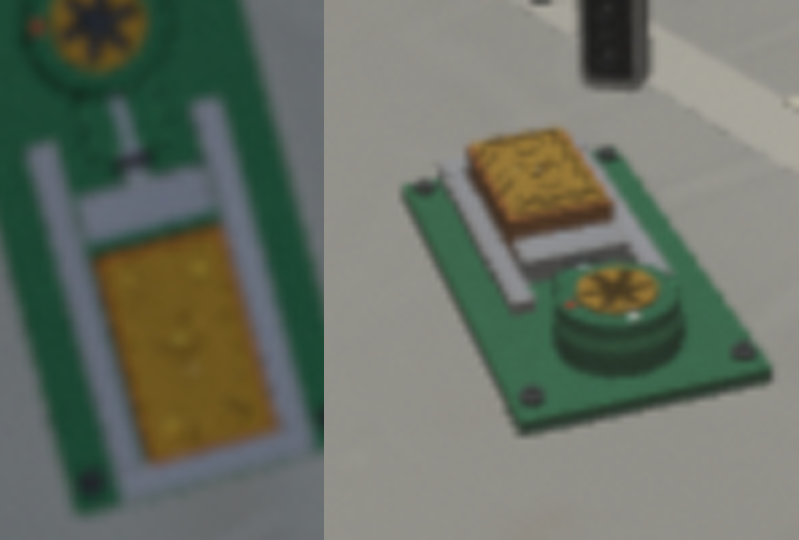

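Run:
```python
from h import *
s=cv2.imread("pics/scene0.png");h=cv2.cvtColor(s,cv2.COLOR_BGR2HSV).astype(int)
m=((h[...,0]<8)|(h[...,0]>172))&(h[...,1]>150)
n,l,st,c=cv2.connectedComponentsWithStats(m.astype(np.uint8));print([(st[i][:5].tolist(),c[i].round(1)) for i in range(1,n) if st[i][4]>30])
u=np.array([np.cos(-.834),np.sin(-.834),0]);k=np.array([.4848,-.2733,.0755])
print("pred",w2pix(k,"scene"),w2pix(k-.033*u,"scene"),w2pix(k+.033*u,"scene"))
# same bias check with the brass socket in scene
b=(h[...,0]>8)&(h[...,0]<32)&(h[...,1]>110);b[:, :225]=0;b[:210]=0;b[245:]=0;b[:,275:]=0
ys,xs=np.nonzero(b);print("brass",(xs.min()+xs.max())/2,(ys.min()+ys.max())/2,w2pix([.5014,-.0404,.038],"scene"))
sp=[.5014,-.0404,.16]
for kk in range(-3,4):
    y=np.radians(38)+kk*np.pi/3;print(kk,[ (round(a,2),None if (j:=bot.solve_ik(sp,quat(a))) is None else round(j[5],2)) for a in(y,y-1.5)])
```

```text
[([387, 174, 22, 12, 194], array([397.3, 179.7])), ([464, 217, 48, 61, 1260], array([495.1, 247.9])), ([343, 250, 6, 10, 43], array([345.3, 253.9])), ([299, 255, 36, 13, 301], array([317.1, 261.5])), ([252, 290, 26, 15, 167], array([264.5, 296.7]))]
pred [315.80111087 260.78587738] [297.67230804 258.58284875] [334.29516819 263.03329207]
brass 253.0 223.5 [253.70864216 221.97471897]
-3 [(np.float64(-2.48), np.float64(-0.89)), (np.float64(-3.98), np.float64(0.61))]
-2 [(np.float64(-1.43), np.float64(-1.94)), (np.float64(-2.93), np.float64(-0.44))]
-1 [(np.float64(-0.38), np.float64(-2.98)), (np.float64(-1.88), np.float64(-1.48))]
0 [(np.float64(0.66), np.float64(2.25)), (np.float64(-0.84), np.float64(-2.53))]
1 [(np.float64(1.71), np.float64(1.2)), (np.float64(0.21), np.float64(2.7))]
2 [(np.float64(2.76), np.float64(0.16)), (np.float64(1.26), np.float64(1.66))]
3 [(np.float64(3.8), np.float64(-0.89)), (np.float64(2.3), np.float64(0.61))]
```

Run:
```python
from h import *
k=np.array([.4856,-.2742]);ky=-.834-np.pi
bot.set_gripper(.6,110)
bot.move_pose([*k,.12],quat(ky));bot.move_linear([*k,.0565],.1,until_force=8)
print(bot.read_position())
bot.set_gripper(0,110);print(bot.read_gripper_width(),bot.read_finger_force(),bot.read_ft_force(),bot.read_moment())
bot.move_linear([*k,.14],.15)
print(bot.read_gripper_width(),bot.read_position())
y=np.radians(38)-np.pi;s=np.array([.5014,-.0404])
bot.move_pose([*s,.14],quat(y));bot.move_linear([*s,.09],.1)   # tip at ~.05
im=bot.camera("scene");t=bot.camera("top")
print(bot.read_position(),bot.read_ft_force(),bot.read_clock())
cv2.imwrite("pics/p3.png",cv2.cvtColor(np.hstack([cv2.resize(im[150:260,200:310],(400,400),interpolation=cv2.INTER_CUBIC),cv2.resize(t[170:260,200:290],(400,400),interpolation=cv2.INTER_CUBIC)]),cv2.COLOR_RGB2BGR))
cv2.imwrite("pics/scene3.png",cv2.cvtColor(im,cv2.COLOR_RGB2BGR))
```

```text
[ 0.48607932 -0.27422036  0.05720442]
0.1433423913251391 107.33616828918457 [-0.72722451  0.25021196  3.54178877] [-0.01056003  0.14899777  0.01724625]
0.14574964233910045 [ 0.4850622  -0.27370994  0.13912659]
[ 0.50210885 -0.04075684  0.09069706] [-0.04935708 -0.00300724 -0.52410544] 14.4
```

View pics/p3.png

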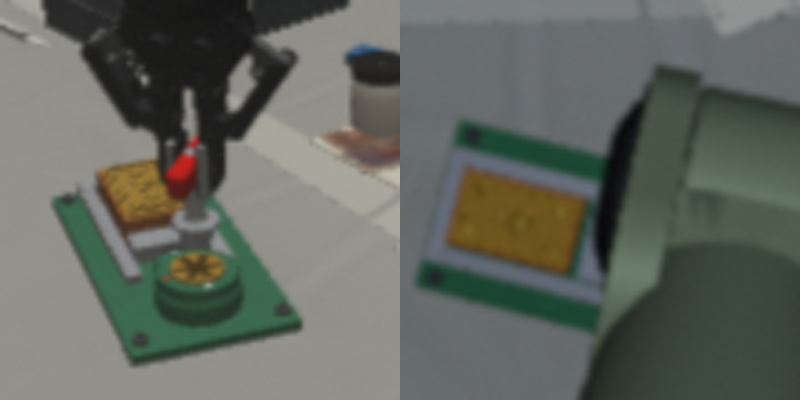

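Run:
```python
from h import *
s=np.array([.5014,-.0404]);print(w2pix([*s,.051],"scene"),w2pix([*s,.038],"scene"))
f0=bot.read_ft_force()
hit=bot.move_linear([*s,.066],.03,until_force=6)
print(hit,bot.read_position(),np.round(bot.read_ft_force()-f0,2),np.round(bot.read_moment(),3),bot.read_clock())
```

```text
[253.51262217 217.11352486] [253.70864216 221.97471897]
True [ 0.50035637 -0.04121545  0.07271508] [ 0.48 -2.8  -2.43] [-0.53   0.092  0.03 ] 14.975
```

Run:
```python
from h import *
y0=np.radians(38)-np.pi;s=np.array([.5014,-.0404])+[-.0005,-.001]
p=bot.read_position();bot.move_linear([*s,p[2]+.0005],.03)
print(bot.read_position(),np.round(bot.read_ft_force(),2),np.round(bot.read_moment(),3))
for dy in(0,.06,-.06,.12,-.12):
    p=bot.read_position()
    bot.move_linear([*s,p[2]+.0005],.03,rotation=quat(y0+dy))
    hit=bot.move_linear([*s,.066],.03,until_force=8)
    p=bot.read_position();print(dy,hit,np.round(p,4),np.round(bot.read_ft_force(),2),np.round(bot.read_moment(),3),bot.read_clock())
    if p[2]<.069: break
```

```text
[ 0.50041664 -0.04143846  0.07291518] [-0.84 -1.84 -2.69] [-0.29   0.21   0.009]
0 False [ 0.5007 -0.0419  0.0658] [-3.03 -3.8   1.18] [-0.997  0.57  -0.091] 15.875
```

Run:
```python
from h import *
s=np.array([.5009,-.0414])
for i in range(3):
    s=s+[-.0005,-.0006];bot.move_linear([*s,.0655],.03)
    print(s,np.round(bot.read_position(),4),np.round(bot.read_ft_force(),2),np.round(bot.read_moment(),3))
```

```text
[ 0.5004 -0.042 ] [ 0.5006 -0.042   0.0657] [-1.66 -2.33  3.2 ] [-0.724  0.516 -0.051]
[ 0.4999 -0.0426] [ 0.5004 -0.0422  0.0657] [-1.02 -1.07  2.15] [-0.168  0.119 -0.026]
[ 0.4994 -0.0432] [ 0.5002 -0.0425  0.0657] [1.51 2.5  3.04] [ 0.474 -0.34   0.011]
```

Run:
```python
from h import *
s=np.array([.4998,-.0427])
bot.move_linear([*s,.0655],.03);f0=bot.read_ft_force()
for z in(.063,.0615,.0605,.0595,.0585,.0575):
    hit=bot.move_linear([*s,z],.02,until_force=14)
    print(z,hit,np.round(bot.read_position(),4),np.round(bot.read_ft_force(),2),np.round(bot.read_moment(),3),round(bot.read_gripper_width(),3))
    if hit: break
print(bot.read_clock())
```

```text
0.063 False [ 0.5002 -0.0426  0.0632] [0.85 1.61 5.  ] [ 0.614 -0.467 -0.062] 0.147
0.0615 False [ 0.5002 -0.0426  0.0617] [2.29 1.06 6.14] [ 0.516 -0.325 -0.011] 0.144
0.0605 False [ 0.5003 -0.0426  0.0611] [0.69 2.49 7.63] [ 0.573 -0.193  0.003] 0.141
0.0595 False [ 0.5005 -0.0426  0.0608] [-1.000e-02  2.520e+00  1.467e+01] [0.687 0.368 0.04 ] 0.143
0.0585 False [ 0.5006 -0.0427  0.0607] [-3.57  2.74 24.27] [0.852 0.928 0.003] 0.137
0.0575 False [ 0.5008 -0.0427  0.0606] [-5.44  3.04 32.41] [0.89  1.431 0.007] 0.141
18.4
```

Run:
```python
from h import *
s=np.array([.4998,-.0427]);y0=np.radians(38)-np.pi
def yaw():
    q=bot.read_tool_rot();return (R.from_quat([q[1],q[2],q[3],q[0]])*R.from_euler('x',-np.pi)).as_euler('zyx')[0]
for a in(0,.1,.3,.5,.7,.9,1.1,1.2,1.3,1.4):
    bot.move_linear([*s,.059],.05,rotation=quat(y0-a))
    m=bot.read_moment();print(a,np.round((yaw()-y0+np.pi)%(2*np.pi)-np.pi,3),np.round(bot.read_position(),4),np.round(bot.read_ft_force(),1),np.round(m,3),round(bot.read_gripper_width(),3),round(bot.read_clock(),2))
    if abs(m[2])>1 : break
```

```text
0 0.0 [ 0.5005 -0.0426  0.0608] [-2.6  2.8 20.3] [ 0.759  0.58  -0.029] 0.145 18.65
0.1 -0.1 [ 0.5004 -0.0429  0.0608] [-2.5  2.8 19.9] [ 0.605  0.764 -0.014] 0.144 18.9
0.3 -0.3 [ 0.5003 -0.0429  0.0608] [-2.7  2.  19.8] [0.614 0.761 0.006] 0.14 19.25
0.5 -0.5 [ 0.5004 -0.0428  0.0608] [-2.7  0.8 18.9] [ 0.635  0.717 -0.043] 0.144 19.6
0.7 -0.7 [ 0.5005 -0.0428  0.0608] [-2.8  2.  19.8] [ 0.668  0.616 -0.024] 0.141 19.95
0.9 -0.9 [ 0.5007 -0.0428  0.0608] [-2.2  2.7 18.3] [ 0.687  0.533 -0.049] 0.145 20.3
1.1 -1.1 [ 0.5009 -0.0428  0.0608] [-2.3  2.6 18.6] [ 0.689  0.395 -0.031] 0.146 20.65
1.2 -1.2 [ 0.5009 -0.0427  0.0608] [-1.2  2.8 19.2] [ 0.713  0.376 -0.009] 0.144 20.9
1.3 -1.3 [ 0.501  -0.0427  0.0608] [-2.3  3.4 17.9] [0.717 0.359 0.049] 0.146 21.15
1.4 -1.4 [ 0.501  -0.0427  0.0608] [-1.7  2.5 17.5] [0.633 0.313 0.182] 0.147 21.4
```

Run:
```python
from h import *
im=bot.camera("scene");t=bot.camera("top")
cv2.imwrite("pics/p4.png",cv2.cvtColor(np.hstack([cv2.resize(im[160:250,205:295],(400,400),interpolation=cv2.INTER_CUBIC),cv2.resize(t[190:260,200:270],(400,400),interpolation=cv2.INTER_CUBIC)]),cv2.COLOR_RGB2BGR))
```

```text
(no output)
```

View pics/p4.png

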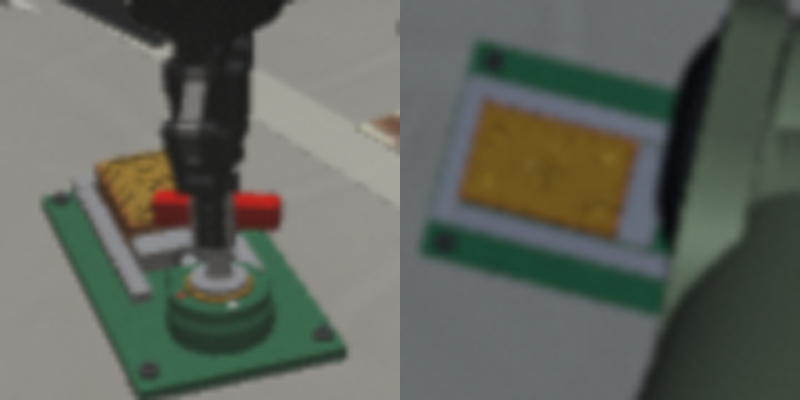

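Run:
```python
from h import *
s=np.array([.4998,-.0427]);y0=np.radians(38)-np.pi
for a in(1.45,1.5,1.55,1.6,1.65):
    bot.move_linear([*s,.059],.05,rotation=quat(y0-a))
    q=bot.read_tool_rot();yw=(R.from_quat([q[1],q[2],q[3],q[0]])*R.from_euler('x',-np.pi)).as_euler('zyx')[0]
    m=bot.read_moment();print(a,np.round((yw-y0+np.pi)%(2*np.pi)-np.pi,3),np.round(bot.read_position(),4),np.round(bot.read_ft_force(),1),np.round(m,3),round(bot.read_gripper_width(),3),round(bot.read_clock(),2))
    if m[2]>.8 : break
```

```text
1.45 -1.447 [ 0.5011 -0.0427  0.0608] [-0.6  2.1 17.9] [0.615 0.225 0.947] 0.142 21.75
```

Run:
```python
from h import *
bot.wait(.5);print(bot.read_position(),bot.read_ft_force(),bot.read_moment(),bot.read_finger_force())
print(bot.close_job())
```

```text
[ 0.50109107 -0.04270677  0.06078224] [-1.43961883  2.17959645 17.65867265] [0.62197836 0.24518539 0.93492648] 111.21595765231177
the job is handed in; nothing more can be done
None
```

I handed the job in at about 22 s on the robot's clock. The die is seated in the pocket with the jaw closed on it, and the arm is holding the key at its home stop and turned clockwise to the cam's solid end. The judging result was not shown to me.

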